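Build up a power module over the pins of its alignment jig

TASK

Build up the power module in the alignment jig. Over the jig's two upright pins put first the heat sink with its fins down, then the black insulating frame, then the circuit board with its components up, and last the vented metal cover; set each one down flat on the one below without dropping it, and leave the finished stack standing free.

Things in the scene. Friction and masses are not known exactly. Their poses are not given: they have to be found in the camera images.
- jig: Alignment jig, fixed to the bench: dark steel plate, 132 mm along its y axis, 76 mm along x, top face 12 mm above the bench, with two upright bright round pins 44 mm either side of its centre along y. Pins 8 mm thick, straight for 40 mm above the plate, then a tapered nose; tips 52 mm above the plate. Origin: centre of the underside, on the bench; z up.
- heat_sink: Heat sink, bare aluminium, 54 mm along x, 112 mm along y, 24 mm high, 0.16 kg, lying flat face up, thin fins (along y) down. Like all four parts it has two 12 mm through holes 44 mm either side of its centre along y and may go on either way round. Origin: centre of the underside (fin tips); z up. Hold it across its 54 mm width. Rests on the jig plate.
- frame: Insulating frame, flat black plastic, 54 mm along x, 112 mm along y, 8 mm high, 0.04 kg: two end tabs, each with a 12 mm hole 44 mm from the centre along y, joined by two side rails 6 mm wide, open in the middle. Origin: centre of the underside; z up. Hold it across its 54 mm width. Goes on the heat sink.
- board: Circuit board, dark green, 54 mm along x, 112 mm along y, 3 mm thick, 0.08 kg. Hold it across x by the black transformer at its centre: 24 mm along x, 28 mm along y, top 23 mm above the board's underside, free on both x sides; small capacitors to 20 mm high stand 18 to 29 mm from the centre along y. 12 mm holes at 44 mm along y. Origin: centre of the underside; z up. Goes on the frame.
- cover: Cover, grey sheet metal: hood 54 mm along x, 66 mm along y, 30 mm high, hollow below (inside 49 x 61 x 27 mm), vent slots in its top, a flat 3 mm tab at each end, 112 mm over all along y; 12 mm holes in the tabs 44 mm from the centre along y. 0.1 kg. Origin: centre of the underside; z up. Hold the hood across its 54 mm width. Goes over the components, tabs on the board.
- test_fixture: Only to be kept clear of: a test fixture on a grey plate, fixed at the back of the bench behind the work, about 330 mm wide (y) and 200 mm deep (x). Its lid stands open and reaches 230 mm above the bench, a lever on its left 150 mm; so carry things across the bench in front of it or higher than that. Origin: about the middle of the plate, at bench height.

How it is judged:
On the way, in this order (a step that is already met when the one before it is completed fails the run):
1. the heat sink sits flat over both pins, released (horizontal distance between heat_sink and jig below 0.005 m and z of heat_sink in the frame of jig between 0.0095 and 0.0145 m and angle between the y axis of heat_sink and the y axis of jig, either way round below 0.12 rad and angle between heat_sink's own z axis and vertical below 0.06 rad and contact force between the fingers and heat_sink below 0.1 N), for 0.2 s.
2. the insulating frame sits flat over both pins, released (horizontal distance between frame and jig below 0.005 m and z of frame in the frame of jig between 0.0335 and 0.0385 m and angle between the y axis of frame and the y axis of jig, either way round below 0.12 rad and angle between frame's own z axis and vertical below 0.06 rad and contact force between the fingers and frame below 0.1 N), for 0.2 s.
3. the circuit board sits flat over both pins, released (horizontal distance between board and jig below 0.005 m and z of board in the frame of jig between 0.0415 and 0.0465 m and angle between the y axis of board and the y axis of jig, either way round below 0.12 rad and angle between board's own z axis and vertical below 0.06 rad and contact force between the fingers and board below 0.1 N), for 0.2 s.
4. the cover sits flat over both pins, released (horizontal distance between cover and jig below 0.005 m and z of cover in the frame of jig between 0.0445 and 0.0495 m and angle between the y axis of cover and the y axis of jig, either way round below 0.12 rad and angle between cover's own z axis and vertical below 0.06 rad and contact force between the fingers and cover below 0.1 N), for 0.2 s.
At the end, for the whole second after the job is handed in: From below over both pins: heat sink, frame, board, cover, flat (0.06 rad), undersides within 2.5 mm of 12, 36, 44 and 47 mm above the jig's underside, centres within 5 mm of the jig's, lengths along its length within 0.12 rad either way round; all released and at rest (all of step 1 and all of step 2 and all of step 3 and all of step 4 and linear speed of each of heat_sink, frame, board, cover below 0.02 m/s and angular speed of each of heat_sink, frame, board, cover below 0.2 rad/s); the robot touches nothing.
It fails at once if the heat sink is dropped (falls free faster than 0.6 m/s) (linear speed of heat_sink above 0.6 m/s and contact force between anything else and heat_sink below 0.01 N).
It fails at once if the insulating frame is dropped (falls free faster than 0.6 m/s) (linear speed of frame above 0.6 m/s and contact force between anything else and frame below 0.01 N).
It fails at once if the circuit board is dropped (falls free faster than 0.6 m/s) (linear speed of board above 0.6 m/s and contact force between anything else and board below 0.01 N).
It fails at once if the cover is dropped (falls free faster than 0.6 m/s) (linear speed of cover above 0.6 m/s and contact force between anything else and cover below 0.01 N).
It also fails if it takes over 128 s, if anything falls off the work surface, if the arm or the gripper's body presses on something with over 40 N, if the wrist force passes 120 N, or if a joint passes its speed limit or range.

ROBOT

A 6-joint arm with a two-finger parallel gripper is mounted at the origin on a cart in front of the work surface, level with it; the furniture and walls round the work are solid. World frame = base frame: x ahead of the robot, y to its left, z up, the work surface at z = 0. Lengths are in m, angles in rad, forces in N, time in s.
With the tool pointing down it reaches from about 0.275 to 1 m from the base axis. Payload 8.4 kg.
Tool frame: the origin (TCP) lies midway between the tips of the shut fingers; the grasp point (between the pads) lies 19 mm behind it (bot.tcp_to_grasp is the distance from the TCP to the grasp point, in m); z points along the fingers, y is the direction in which the jaws open and shut (so a half turn about z gives the same grasp; the last joint's range is limited). The gripper opens to 85 mm and grips with 20 to 120 N. Pads are 22 mm wide; open, the fingers measure 114 mm over their backs; the gripper's body (76 mm by 85 mm) begins 54 mm behind the grasp point. The pads swing forward as they close: fully open they stand 13 mm farther back than shut.
Start: joints at [-1.136, 0.353, 1.633, -0, 1.155, -0.002], TCP at [0.264, -0.566, 0.231] pointing down, gripper open.
Joint ranges: [-2.63, 2.63], [-0.92, 2.1], [0.06, 2.66], [-1.3, 4.44], [0, 2.69], [-3.02, 3.02]. Speed limits (rad/s): [2.22, 2.22, 2.79, 3.14, 3.14, 3.14].

INTERFACE

Orientations are given as a rotation vector (axis times angle).
In Python, from workcell import bot gives the robot as it stands.
- The arm moves only by the tool jog_arm, never from a script. Its argument "plan" is a list of rows, each a list of 3 entries, a list of its own where there are three numbers: the turn, a rotation vector about the tool's x, y, z in rad, then the shift along the tool's x, y, z in mm, then the finger opening in mm, from 0 to 85.4. A call has 1 to 10 rows; each row shifts and turns the commanded pose from where the row before left it, along the tool's axes as they then stand; what a row does not reach is not made up. A row lasts 1/12 s, in which the tool goes at most 41.7 mm and 7.16 degrees, less where a joint would pass 70% of its speed; a pose out of reach is approached as far as the arm can. A call with a gripper value outside its range is refused whole. The fingers move at their own pace and stop on an object; "squeeze" is the grip in N (left out, the last holds). Time passes only in rows, so rows that do not move let the fingers close. It gives the time, the measured TCP pose, the force and the opening at its end, in the units of the state.
- bot.state(): the state, without advancing time (a new reading comes with each control period).
- bot.camera(name): name is "side" or "top"; returns a dict with "color" (480x640x3 uint8, red, green, blue), "range_z" (480x640 float32, m along the optical axis (not along the pixel's ray), 0 where there is no reading), "intrinsics" (3x3 intrinsics, pixels), "dist_coeffs" ([k1, k2, p1, p2, k3] as OpenCV has them; the pictures are not rectified), "xyz" and "rotation" of the camera in the world. Camera axes: x right, y down, z forward; pixel columns grow to the right and rows downward; lengths in m; the calibration is good to about 2 mm. A picture is of the moment at which its call begins.
- bot.job_done(): hands the job in, once; it reports no verdict.
The state is a dict: "time_s": time; "qpos": joint angles; "qd": joint speeds; "tau": joint torques, N m; "tcp_pos": TCP position; "tool_rot": TCP orientation; "force": force on the tool from outside, world axes, zero at the start; "wrist_torque": the same for the moment, N m; "finger_gap": finger opening in m.
Only numpy, scipy, OpenCV 4.12 (cv2) and the standard library are available. Lean on these libraries where they do the work, as an engineer would, in place of code of your own. Each camera call takes 0.05 s, during which the arm holds its last target. There are 200 camera calls.

## Working session

There is one attempt and no reset: what is moved stays moved. The work goes in short steps, Python scripts to look and compute and a tool call to move; the robot and the scene stay as the last step left them, time stands still between calls to the robot, and variables do not carry over. Pictures are saved under pics/ and viewed, about 12 in all and at most 16, crops included, and the job is handed in when it is done.

Besides the shell and the picture viewer there is one more tool, called after "Emit:" by a JSON object that holds its "api" and its "payload", one argument or row to a line. jog_arm: Moves the arm, as the interface text tells. Its arguments: {"type":"object","properties":{"plan":{"type":"array","items":{"type":"array"}},"squeeze":{"type":"number"}},"required":["plan"]}

```bash
mkdir -p pics; ls
python3 - <<'E'
from workcell import bot
import cv2
s=bot.state();print(s, bot.tcp_to_grasp)
for n in("top","side"):
    c=bot.camera(n);cv2.imwrite(f"pics/{n}0.png",c["color"][...,::-1]);print(n,c["intrinsics"],c["dist_coeffs"],c["xyz"],c["rotation"],(c["range_z"]>0).mean())
E
```

```text
pics
{'time_s': 0.0, 'qpos': array([-1.13640164e+00,  3.53654830e-01,  1.63410327e+00,  4.83333641e-06,
        1.15521843e+00, -2.36688538e-03]), 'qd': array([-1.06037298e-03, -4.62839901e-04, -3.67836597e-05, -2.13487540e-03,
        1.28157420e-04, -8.68465569e-04]), 'tau': array([-1.74905632e-03, -6.05255985e+01, -3.42068768e+01, -2.40455247e-04,
        9.40215366e-03,  9.48106873e-06]), 'tcp_pos': array([ 0.26420417, -0.56589816,  0.23057072]), 'tool_rot': array([-3.06565845e+00, -6.80327326e-01,  4.58945211e-04]), 'force': array([ 0.51782443, -0.16312294, -0.07378536]), 'wrist_torque': array([ 0.07786835, -0.04733572, -0.00438257]), 'finger_gap': 0.08562549145230865} 0.0187
top [[568.30124753   0.         304.15163704]
 [  0.         568.30124753 234.42883919]
 [  0.           0.           1.        ]] [-0.05145182  0.          0.          0.          0.        ] [0.48765185 0.07545783 1.28069137] [-2.17984041  2.18787225 -0.08868025] 0.9960970052083333
side [[510.01974702   0.         321.83197571]
 [  0.         510.01974702 238.27539111]
 [  0.           0.           1.        ]] [-0.10733783  0.          0.          0.          0.        ] [1.0815145  0.00903571 0.96471067] [-2.0621496  -1.76138359  0.45658269] 0.99603515625
```

View pics/top0.png

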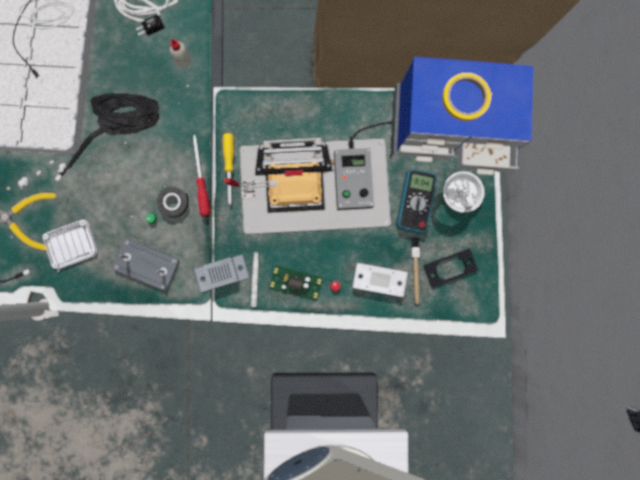

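View pics/side0.png

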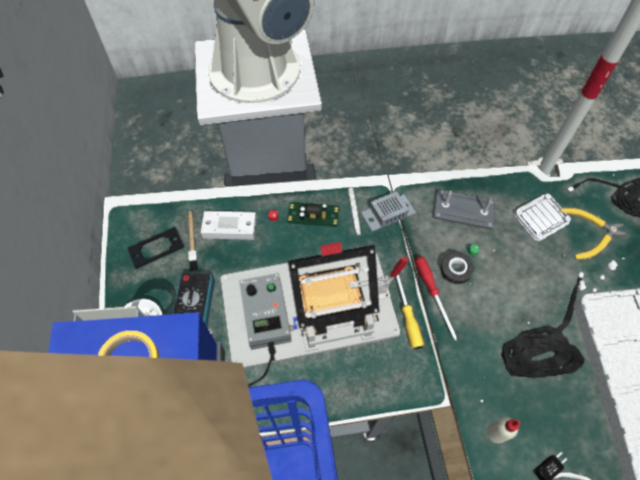

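```bash
cat > h.py <<'E'
import cv2,numpy as np
from scipy.spatial.transform import Rotation as R
from workcell import bot
def ray(c,uv):
    n=cv2.undistortPoints(np.float64(uv).reshape(-1,1,2),c["intrinsics"],c["dist_coeffs"]).reshape(-1,2)
    return R.from_rotvec(c["rotation"]).apply(np.c_[n,np.ones(len(n))])
def plane(c,uv,z):
    d=ray(c,uv); return c["xyz"]+d*((z-c["xyz"][2])/d[:,2])[:,None]
def cloud(c):
    v,u=np.mgrid[:480,:640]
    d=ray(c,np.c_[u.ravel(),v.ravel()])
    return (c["xyz"]+d*c["range_z"].reshape(-1,1)).reshape(480,640,3)
E
python3 - <<'E'
from h import *
c=bot.camera("top");np.save("top.npy",c,allow_pickle=True)
P=cloud(c);
im=c["color"][225:310,100:490,::-1]
z=np.clip(P[225:310,100:490,2]*4000,0,255).astype(np.uint8)
cr=cv2.resize(im,None,fx=2,fy=2,interpolation=cv2.INTER_CUBIC)
zz=cv2.applyColorMap(cv2.resize(z,None,fx=2,fy=2,interpolation=0),cv2.COLORMAP_JET)
s=bot.camera("side");np.save("side.npy",s,allow_pickle=True)
si=cv2.resize(s["color"][175:280,110:510,::-1],None,fx=1.95,fy=1.95,interpolation=cv2.INTER_CUBIC)
cv2.imwrite("pics/crop.png",np.vstack([cr,zz,si]))
for n,(u,v) in dict(jig=(146,264),cover=(222,273),board=(297,282),sink=(380,281),frame=(451,268)).items():
    w=P[v-3:v+4,u-3:u+4].reshape(-1,3);print(n,np.median(w,0).round(3))
b=P[295:300,150:200,2];print("bench",b.mean(),b.std(), P[300,330])
E
```

```text
jig [0.521 0.424 0.012]
cover [0.5   0.251 0.03 ]
board [0.48  0.087 0.022]
sink [ 0.481 -0.097  0.024]
frame [ 0.51  -0.262 -0.001]
bench -0.0006559204593034043 0.002548407287783719 [ 0.43906595  0.01279988 -0.00145114]
```

View pics/crop.png

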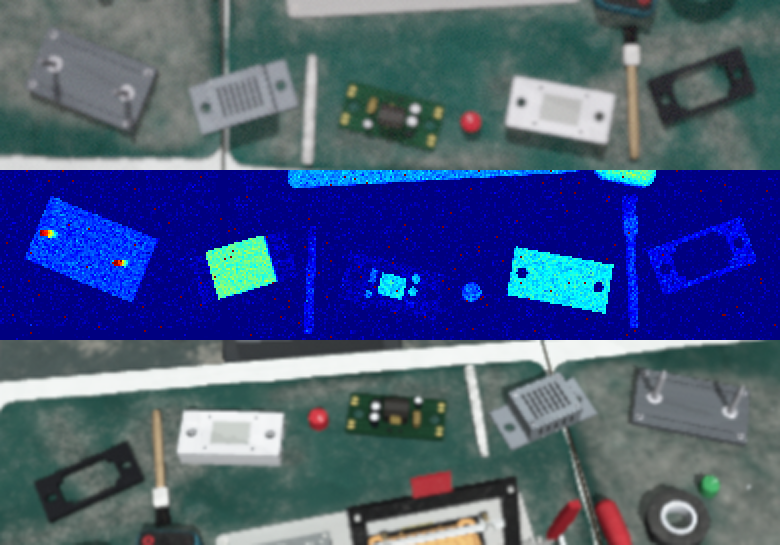

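```bash
cat > meas.py <<'E'
from h import *
def fit(xy):
    m=xy.mean(0);w,V=np.linalg.eigh(np.cov((xy-m).T));a=V[:,1]*np.sign(V[1,1])
    r=cv2.minAreaRect(np.float32(xy*1000))
    return m.round(4),"yaw",round(float(np.arctan2(-a[0],a[1])),4),"rect",np.round(r,1) if 0 else [np.round(x,1) for x in r]
def comp(mask,uv,k=3):
    mask=cv2.morphologyEx(mask.astype(np.uint8),cv2.MORPH_CLOSE,np.ones((k,k)))
    n,l,s,_=cv2.connectedComponentsWithStats(mask)
    u,v=uv; w=l[v-4:v+5,u-4:u+5];w=w[w>0]
    if len(w)==0: return np.zeros((0,2))
    y,x=np.nonzero(l==np.bincount(w).argmax());return np.c_[x,y]
E
python3 - <<'E'
from meas import *
for nm in("top","side"):
    c=np.load(nm+".npy",allow_pickle=True).item();P=cloud(c);Z=cv2.medianBlur(P[...,2].astype(np.float32),3)
    hsv=cv2.cvtColor(c["color"],cv2.COLOR_RGB2HSV)
    def uv(p):
        q=cv2.projectPoints(np.float64([p]),*(lambda r:(r.as_rotvec(),-r.apply(c["xyz"])))(R.from_rotvec(c["rotation"]).inv()),c["intrinsics"],c["dist_coeffs"])[0].ravel();return q.round().astype(int)
    g=(P[...,0]<.58)&(P[...,0]>.40)
    print(nm)
    for n,p,m,z in [("sink",(.481,-.097,.024),(Z>.014)&(Z<.034),.024),("hood",(.5,.251,.03),(Z>.018)&(Z<.042),.03),
      ("jig",(.521,.424,.012),(Z>.006)&(Z<.02),.012),("xfmr",(.48,.087,.022),(Z>.014)&(Z<.03),.023),
      ("frame",(.523,-.27,.008),(hsv[...,2]<60)&(abs(P[...,1]+.262)<.085),.008)]:
        if n=="frame": 
            u,v=uv((.51,-.262,.008)); mm=m&g; l=cv2.connectedComponentsWithStats(mm.astype(np.uint8)); i=1+l[2][1:,4].argmax(); y,x=np.nonzero(l[1]==i); q=np.c_[x,y]
        else: q=comp(m&g,uv(p))
        if len(q)>5: print(n,len(q),*fit(plane(c,q,z)[:,:2]))
    # board: gold corners / green brighter - print hsv hints
    u,v=uv((.48,.087,.003));
    sat=hsv[v-25:v+26:1,u-35:u+36]
    G=(hsv[...,0]>45)&(hsv[...,0]<72)&g&(abs(P[...,1]-.087)<.08)
    q=comp(G,(u,v),9);print("board",len(q),*(fit(plane(c,q,.003)[:,:2]) if len(q)>5 else []))
    print(hsv[v-12:v+13:4,u-30:u+31:12].tolist()[1:6:2])
    pin=(Z>.03)&(P[...,1]>.35)&(P[...,1]<.5)&g
    n_,l,s,ce=cv2.connectedComponentsWithStats(pin.astype(np.uint8))
    for i in range(1,n_): print("pin",s[i,4],P[...,:][l==i].mean(0).round(4),plane(c,[ce[i]],.05).round(4))
E
```

```text
top
sink 1198 [ 0.4846 -0.096 ] yaw -0.1917 rect [array([484.7, -96. ]), array([110.6,  54.3]), np.float64(79.0)]
hood 751 [0.5001 0.2558] yaw 0.2586 rect [array([500.1, 255.4]), array([54.6, 67.3]), np.float64(16.4)]
jig 1945 [0.5203 0.4258] yaw -0.3881 rect [array([520.4, 426.2]), array([132.3,  76.4]), np.float64(67.8)]
xfmr 174 [0.4785 0.0847] yaw 0.0154 rect [array([477.6,  82.1]), array([44.1, 26.4]), np.float64(89.8)]
frame 640 [ 0.5092 -0.2602] yaw 0.3422 rect [array([ 508.7, -258.7]), array([ 55.2, 111.6]), np.float64(19.5)]
board 1215 [0.457  0.0843] yaw -0.5629 rect [array([442.2,  80.6]), array([149.6, 117.8]), np.float64(76.4)]
[[[85, 88, 101], [75, 131, 80], [73, 123, 79], [74, 112, 73], [83, 98, 94], [86, 101, 101]], [[81, 78, 101], [74, 132, 77], [38, 12, 85], [70, 60, 76], [69, 103, 87], [85, 103, 94]], [[83, 57, 103], [73, 107, 79], [71, 93, 55], [77, 89, 57], [78, 129, 81], [86, 87, 105]]]
pin 20 [0.5368 0.4648 0.0473] [[0.5367 0.4639 0.05  ]]
pin 15 [0.5044 0.3846 0.0517] [[0.5044 0.385  0.05  ]]
side
sink 1230 [ 0.4913 -0.098 ] yaw -0.174 rect [array([491.3, -97.
[... 256 characters left out ...]
xfmr 203 [0.4865 0.082 ] yaw 0.1401 rect [array([486.5,  80.2]), array([43.6, 31.1]), np.float64(81.1)]
frame 758 [ 0.5169 -0.2606] yaw 0.3435 rect [array([ 515.8, -259.8]), array([ 59. , 111.5]), np.float64(19.6)]
board 947 [0.4572 0.0837] yaw -0.4602 rect [array([443.5,  78. ]), array([153.4, 118.4]), np.float64(75.3)]
[[[80, 52, 108], [49, 88, 84], [69, 85, 39], [67, 47, 49], [73, 95, 70], [83, 64, 99]], [[84, 89, 97], [83, 103, 89], [64, 48, 37], [36, 28, 46], [72, 138, 61], [84, 74, 97]], [[85, 114, 87], [72, 144, 62], [72, 140, 60], [71, 142, 61], [72, 139, 66], [84, 105, 92]]]
pin 35 [0.51   0.3832 0.0479] [[0.5113 0.3824 0.05  ]]
pin 37 [0.5423 0.465  0.046 ] [[0.5446 0.463  0.05  ]]
```

```bash
cat > go.py <<'E'
from meas import *
import sys
T=dict(sink=(.4847,-.0960,-.1917),frame=(.5090,-.2597,.3422),jig=(.5205,.4255,-.388),hood=(.5001,.2556,.27))
def go(x,y,yaw,z=None):
    s=bot.state();r=R.from_rotvec(s["tool_rot"]);X=r.as_matrix()
    th=np.arctan2(X[1,0],X[0,0]);dw=(yaw+np.pi/2-th+np.pi)%(2*np.pi)-np.pi
    d=np.array([x,y,s["tcp_pos"][2] if z is None else z])-s["tcp_pos"]
    a=yaw+np.pi/2;Rt=np.array([[np.cos(a),np.sin(a),0],[np.sin(a),-np.cos(a),0],[0,0,-1]])
    print("t",round(s["time_s"],2),"tcp",s["tcp_pos"].round(4),"tilt",np.arccos(-X[2,2]).round(4),"turn_z",round(-dw,4),"shift after turn",(Rt.T@d*1000).round(1),"now",(X.T@d*1000).round(1),"F",s["force"].round(1),"gap",round(s["finger_gap"],4))
if __name__=="__main__":
    a=sys.argv; t=T[a[1]]; go(*t,*(float(v) for v in a[2:3]))
E
python3 go.py sink .24
python3 - <<'E'
from meas import *
c=np.load("top.npy",allow_pickle=True).item()
hsv=cv2.cvtColor(cv2.resize(c["color"],None,fx=1,fy=1),cv2.COLOR_RGB2HSV).astype(int)
v,u=np.mgrid[:480,:640];W=plane(c,np.c_[u.ravel(),v.ravel()],.003).reshape(480,640,3)
near=np.hypot(W[...,0]-.479,W[...,1]-.085)<.066
m=near&((hsv[...,2]<90)|(hsv[...,0]<79)|(hsv[...,0]>95))
m=cv2.morphologyEx(m.astype(np.uint8),cv2.MORPH_OPEN,np.ones((3,3)))
q=comp(m,(297,282),5);print(len(q),*fit(plane(c,q,.003)[:,:2]))
g=near&(hsv[...,0]<40)&(hsv[...,0]>12)&(hsv[...,1]>70)
n,l,s,ce=cv2.connectedComponentsWithStats(g.astype(np.uint8))
for i in range(1,n):
    if s[i,4]>3: print(s[i,4],plane(c,[ce[i]],.003)[0,:2].round(4))
E
```

```text
t 0.2 tcp [ 0.2643 -0.5661  0.2309] tilt 0.0008 turn_z -0.9423 shift after turn [503.4 126.8  -9.1] now [ 398.6 -332.7   -8.9] F [-0.  -0.6  0.4] gap 0.0849
1364 [0.4765 0.089 ] yaw -0.3096 rect [array([473.6,  90.4]), array([119.,  72.]), np.float64(71.4)]
21 [0.5063 0.1345]
36 [0.4899 0.1119]
24 [0.4821 0.0382]
23 [0.4754 0.1427]
22 [0.4512 0.0458]
```

Emit:
{"api": "jog_arm", "payload": {
  "plan": [
    [[0,0,-0.118],[0,0,0],85],
    [[0,0,-0.118],[0,0,0],85],
    [[0,0,-0.118],[0,0,0],85],
    [[0,0,-0.118],[0,0,0],85],
    [[0,0,-0.118],[0,0,0],85],
    [[0,0,-0.118],[0,0,0],85],
    [[0,0,-0.118],[0,0,0],85],
    [[0,0,-0.116],[0,0,0],85]
  ]
}}

```text
time_s: 0.87
tcp_pos: [0.2644, -0.5662, 0.2311]
tool_rot: [-2.418, -2.005, -0.0]
force: [1.1, 0.1, -0.6]
finger_gap: 0.0849
```

Emit:
{"api": "jog_arm", "payload": {
  "plan": [
    [[0,0,0],[38,9.6,0],85],
    [[0,0,0],[38,9.6,0],85],
    [[0,0,0],[38,9.6,0],85],
    [[0,0,0],[38,9.6,0],85],
    [[0,0,0],[38,9.6,0],85],
    [[0,0,0],[38,9.6,0],85],
    [[0,0,0],[38,9.6,0],85],
    [[0,0,0],[38,9.6,0],85],
    [[0,0,0],[38,9.6,0],85],
    [[0,0,0],[38,9.6,0],85]
  ]
}}

```text
time_s: 1.7
tcp_pos: [0.4315, -0.2098, 0.2314]
tool_rot: [2.424, 1.998, 0.0]
force: [1.4, -1.4, -0.2]
finger_gap: 0.085
```

Emit:
{"api": "jog_arm", "payload": {
  "plan": [
    [[0,0,0],[38,9.6,30],85],
    [[0,0,0],[38,9.6,30],85],
    [[0,0,0],[38,9.6,30],85],
    [[0,0,0],[9,2,0],85],
    [[0,0,0],[0,0,0],72],
    [[0,0,0],[0,0,0],72]
  ]
}}

```text
time_s: 2.2
tcp_pos: [0.4772, -0.1133, 0.1555]
tool_rot: [2.422, 2.0, -0.001]
force: [-0.1, -1.3, 0.7]
finger_gap: 0.0723
```

```bash
python3 go.py sink .002
```

```text
t 2.2 tcp [ 0.4772 -0.1133  0.1555] tilt 0.0004 turn_z 0.0014 shift after turn [ 18.4   4.1 153.5] now [ 18.4   4.1 153.5] F [-0.1 -1.3  0.7] gap 0.0723
```

Emit:
{"api": "jog_arm", "payload": {
  "plan": [
    [[0,0,0],[9.2,2,0],72],
    [[0,0,0],[9.2,2,0],72],
    [[0,0,0],[0,0,28],72],
    [[0,0,0],[0,0,28],72],
    [[0,0,0],[0,0,28],72],
    [[0,0,0],[0,0,28],72],
    [[0,0,0],[0,0,20],72],
    [[0,0,0],[0,0,13],72],
    [[0,0,0],[0,0,0],72]
  ]
}}

```text
time_s: 2.95
tcp_pos: [0.4834, -0.0961, 0.0086]
tool_rot: [-2.424, -1.995, 0.003]
force: [-0.3, 0.8, 0.4]
finger_gap: 0.072
```

```bash
python3 go.py sink .002
```

```text
t 2.95 tcp [ 0.4834 -0.0961  0.0086] tilt 0.0029 turn_z -0.0015 shift after turn [0.3 1.3 6.6] now [0.3 1.3 6.6] F [-0.3  0.8  0.4] gap 0.072
```

Emit:
{"api": "jog_arm", "payload": {
  "plan": [
    [[0,0,0],[0,1,5],72],
    [[0,0,0],[0,0,0],50],
    [[0,0,0],[0,0,0],50],
    [[0,0,0],[0,0,0],50],
    [[0,0,0],[0,0,0],50],
    [[0,0,0],[0,0,0],50],
    [[0,0,0],[0,0,0],50]
  ],
  "squeeze": 50
}}

```text
time_s: 3.53
tcp_pos: [0.4866, -0.0965, 0.0065]
tool_rot: [2.423, 1.997, 0.002]
force: [-1.3, -0.4, 7.5]
finger_gap: 0.0525
```

Emit:
{"api": "jog_arm", "payload": {
  "plan": [
    [[0,0,0],[0,0,-8],50],
    [[0,0,0],[0,0,-20],50],
    [[0,0,0],[0,0,-28],50],
    [[0,0,0],[0,0,-28],50],
    [[0,0,0],[0,0,-28],50],
    [[0,0,0],[0,0,-20],50],
    [[0,0,0],[0,0,0],50]
  ]
}}

```text
time_s: 4.12
tcp_pos: [0.4878, -0.0967, 0.1419]
tool_rot: [2.42, 1.995, 0.007]
force: [1.2, 0.2, -1.5]
finger_gap: 0.0527
```

```bash
python3 go.py jig .14; python3 -c "
from h import *
c=bot.camera('side');cv2.imwrite('pics/s1.png',cv2.resize(c['color'][60:300,60:380,::-1],None,fx=2,fy=2))"
```

```text
t 4.12 tcp [ 0.4878 -0.0967  0.1419] tilt 0.007 turn_z 0.196 shift after turn [ 495.7 -167.3    1.9] now [518.8 -67.6   1.4] F [ 1.2  0.2 -1.5] gap 0.0527
```

View pics/s1.png

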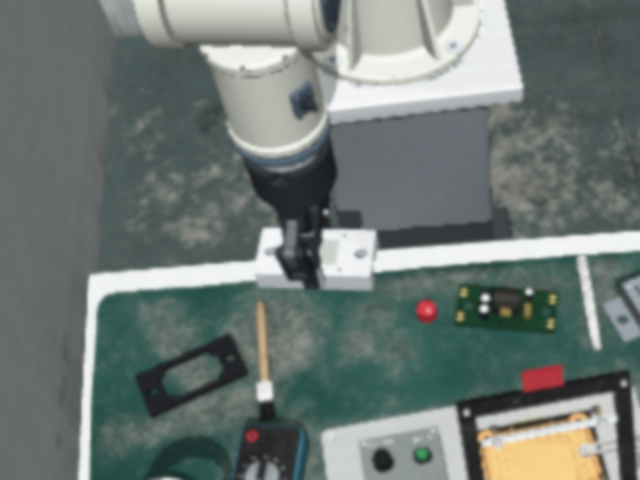

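Emit:
{"api": "jog_arm", "payload": {
  "plan": [
    [[0,0,0.1],[0,0,0],50],
    [[0,0,0.096],[0,0,0],50],
    [[0,0,0],[6,-25,0],50],
    [[0,0,0],[6,-25,0],50],
    [[0,0,0],[6,-25,0],50],
    [[0,0,0],[6,-25,0],50],
    [[0,0,0],[30,-11,0],50],
    [[0,0,0],[30,-11,0],50],
    [[0,0,0],[30,-11,0],50],
    [[0,0,0],[30,-11,0],50]
  ],
  "squeeze": 50
}}

```text
time_s: 5.0
tcp_pos: [0.4054, 0.0927, 0.1365]
tool_rot: [-2.608, -1.75, 0.002]
force: [0.8, -0.7, -2.4]
finger_gap: 0.0527
```

Emit:
{"api": "jog_arm", "payload": {
  "plan": [
    [[0,0,0],[30,-11,0],50],
    [[0,0,0],[30,-11,0],50],
    [[0,0,0],[30,-11,0],50],
    [[0,0,0],[30,-11,0],50],
    [[0,0,0],[30,-11,0],50],
    [[0,0,0],[30,-11,0],50],
    [[0,0,0],[28,7,0],50],
    [[0,0,0],[28,7,0],50],
    [[0,0,0],[28,7,0],50],
    [[0,0,0],[28,7,0],50]
  ]
}}

```text
time_s: 5.83
tcp_pos: [0.4815, 0.3769, 0.1357]
tool_rot: [2.607, 1.752, -0.004]
force: [0.2, -1.2, -2.0]
finger_gap: 0.0526
```

Emit:
{"api": "jog_arm", "payload": {
  "plan": [
    [[0,0,0],[28,8,0],50],
    [[0,0,0],[28,8,0],50],
    [[0,0,0],[0,0,0],50],
    [[0,0,0],[0,0,0],50],
    [[0,0,0],[0,0,0],50]
  ]
}}

```text
time_s: 6.25
tcp_pos: [0.5166, 0.4209, 0.1356]
tool_rot: [2.608, 1.751, -0.005]
force: [0.7, -0.1, -1.1]
finger_gap: 0.0525
```

```bash
python3 go.py jig .075
```

```text
t 6.25 tcp [0.5166 0.4209 0.1356] tilt 0.0035 turn_z 0.0001 shift after turn [ 5.7  1.8 60.6] now [ 5.9  1.9 60.5] F [ 0.7 -0.1 -1.1] gap 0.0525
```

Emit:
{"api": "jog_arm", "payload": {
  "plan": [
    [[0,0,0],[3,1,0],50],
    [[0,0,0],[2.8,0.9,15],50],
    [[0,0,0],[0,0,20],50],
    [[0,0,0],[0,0,14],50],
    [[0,0,0],[0,0,0],50],
    [[0,0,0],[0,0,0],50]
  ]
}}

```text
time_s: 6.75
tcp_pos: [0.5211, 0.4258, 0.0869]
tool_rot: [2.608, 1.751, -0.004]
force: [-0.1, 0.0, -1.0]
finger_gap: 0.0528
```

```bash
python3 go.py jig .015; python3 -c "
from h import *
o=[]
for n,(a,b,e,f) in dict(top=(200,320,80,240),side=(150,270,400,560)).items():
  c=bot.camera(n);o.append(cv2.resize(c['color'][a:b,e:f,::-1],None,fx=4,fy=4,interpolation=2)[:,:])
cv2.imwrite('pics/s2.png',cv2.resize(np.hstack(o),None,fx=.6,fy=.6))"
```

```text
t 6.75 tcp [0.5211 0.4258 0.0869] tilt 0.0028 turn_z -0.0002 shift after turn [-0.5 -0.4 71.9] now [-0.3 -0.3 71.9] F [-0.1  0.  -1. ] gap 0.0528
```

View pics/s2.png

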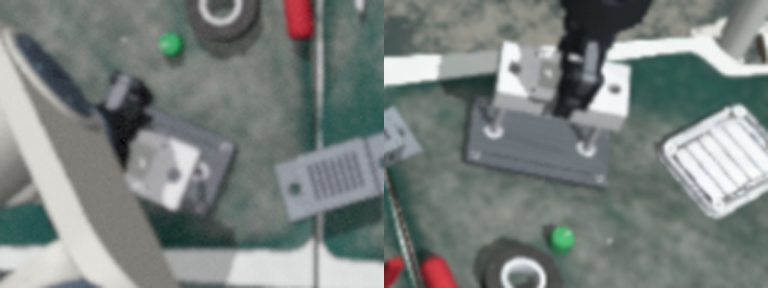

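Run:
```python
from meas import *
s=np.load("side.npy",allow_pickle=True).item();t=np.load("top.npy",allow_pickle=True).item()
print(plane(s,[[454.2,177.9],[495.8,186.7]],.104),plane(t,[[152,273.3]],.104))
```

```text
[[0.50296199 0.38681224 0.104     ]
 [0.5377125  0.46799486 0.104     ]] [[0.49908788 0.38624306 0.104     ]]
```

Emit:
{"api": "jog_arm", "payload": {
  "plan": [
    [[0,0,0],[-0.3,-0.3,8],50],
    [[0,0,0],[0,0,8],50],
    [[0,0,0],[0,0,5],50],
    [[0,0,0],[0,0,5],50],
    [[0,0,0],[0,0,4],50],
    [[0,0,0],[0,0,0],50]
  ]
}}

```text
time_s: 7.35
tcp_pos: [0.5214, 0.4261, 0.0572]
tool_rot: [2.608, 1.752, -0.001]
force: [0.5, -0.8, -2.5]
finger_gap: 0.0529
```

```bash
python3 go.py jig .0185
```

```text
t 7.35 tcp [0.5214 0.4261 0.0572] tilt 0.0009 turn_z 0.0002 shift after turn [-0.9 -0.6 38.7] now [-0.9 -0.6 38.7] F [ 0.5 -0.8 -2.5] gap 0.0529
```

Emit:
{"api": "jog_arm", "payload": {
  "plan": [
    [[0,0,0],[-0.5,-0.4,8],50],
    [[0,0,0],[0,0,8],50],
    [[0,0,0],[0,0,8],50],
    [[0,0,0],[0,0,7],50],
    [[0,0,0],[0,0,4],50],
    [[0,0,0],[0,0,0],50]
  ]
}}

```text
time_s: 7.85
tcp_pos: [0.5228, 0.4268, 0.0228]
tool_rot: [2.607, 1.752, 0.006]
force: [6.9, 0.9, -2.7]
finger_gap: 0.0525
```

```bash
python3 go.py jig .0185
```

```text
t 7.85 tcp [0.5228 0.4268 0.0228] tilt 0.0037 turn_z 0.0007 shift after turn [-2.1 -1.6  4.3] now [-2.1 -1.6  4.2] F [ 6.9  0.9 -2.7] gap 0.0525
```

Emit:
{"api": "jog_arm", "payload": {
  "plan": [
    [[0,0,0],[0,1,2],50],
    [[0,0,0],[0,0.5,2],50],
    [[0,0,0],[0,0,1],50],
    [[0,0,0],[0,0,0],50]
  ]
}}

```text
time_s: 8.18
tcp_pos: [0.5231, 0.426, 0.0187]
tool_rot: [2.608, 1.752, 0.003]
force: [3.6, 0.7, 2.6]
finger_gap: 0.0529
```

```bash
python3 go.py jig .0185
```

```text
t 8.18 tcp [0.5231 0.426  0.0187] tilt 0.0016 turn_z 0.0001 shift after turn [-1.4 -2.2  0.2] now [-1.4 -2.2  0.2] F [3.6 0.7 2.6] gap 0.0529
```

Emit:
{"api": "jog_arm", "payload": {
  "plan": [
    [[0,0,0],[0,0,0.5],50],
    [[0,0,0],[0,0,0],56],
    [[0,0,0],[0,0,0],64],
    [[0,0,0],[0,0,0],72],
    [[0,0,0],[0,0,0],72],
    [[0,0,0],[0,0,0],72]
  ]
}}

```text
time_s: 8.68
tcp_pos: [0.5219, 0.4254, 0.0175]
tool_rot: [-2.608, -1.751, 0.001]
force: [0.4, 0.1, 0.1]
finger_gap: 0.0723
```

Emit:
{"api": "jog_arm", "payload": {
  "plan": [
    [[0,0,0],[0,0,-10],72],
    [[0,0,0],[0,0,-30],76],
    [[0,0,0],[0,0,-30],76],
    [[0,0,0],[0,0,-35],76],
    [[0,0,0],[0,0,-35],76],
    [[0,0,0],[0,0,-35],76],
    [[0,0,0],[0,0,-35],76],
    [[0,0,0],[0,0,-35],76],
    [[0,0,0],[0,0,-25],76],
    [[0,0,0],[0,0,0],76]
  ]
}}

```text
time_s: 9.52
tcp_pos: [0.5243, 0.4272, 0.2956]
tool_rot: [-2.607, -1.751, -0.016]
force: [0.6, 1.0, 0.6]
finger_gap: 0.0762
```

```bash
python3 go.py frame
python3 - <<'E'
from meas import *
c=bot.camera("side");np.save("side1.npy",c,allow_pickle=True)
cv2.imwrite("pics/s3.png",cv2.resize(c["color"][130:280,380:580,::-1],None,fx=3,fy=3))
P=cloud(c)
m=(P[...,2]>.028)&(P[...,2]<.045)&(P[...,1]>.33)&(P[...,1]<.52)&(P[...,0]>.43)&(P[...,0]<.62)
q=np.argwhere(m)[:,::-1];A=P[m];print(len(A),A.mean(0),*fit(A[:,:2]));
k=np.linalg.lstsq(np.c_[A[:,:2]-A[:,:2].mean(0),np.ones(len(A))],A[:,2],rcond=None)[0];print(k)
E
```

```text
t 9.52 tcp [0.5243 0.4272 0.2956] tilt 0.01 turn_z -0.7302 shift after turn [-642.  -244.9    0. ] now [-641.6  245.8   -4.5] F [0.6 1.  0.6] gap 0.0762
1102 [0.52534367 0.42400882 0.03634715] [0.5253 0.424 ] yaw -0.3935 rect [array([522.3, 425.4]), array([113. ,  59.3]), np.float64(68.9)]
[-0.02509763  0.0107309   0.03634715]
```

View pics/s3.png

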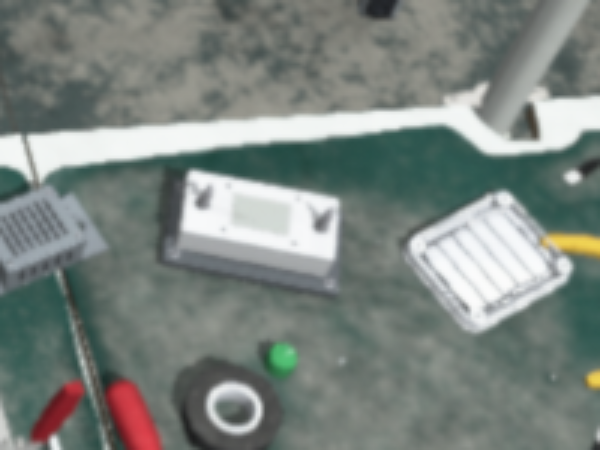

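Emit:
{"api": "jog_arm", "payload": {
  "plan": [
    [[0,0,-0.104],[0,0,0],76],
    [[0,0,-0.104],[0,0,0],76],
    [[0,0,-0.104],[0,0,0],76],
    [[0,0,-0.104],[0,0,0],76],
    [[0,0,-0.104],[0,0,0],76],
    [[0,0,-0.104],[0,0,0],76],
    [[0,0,-0.106],[0,0,0],76]
  ]
}}

```text
time_s: 10.15
tcp_pos: [0.5217, 0.4251, 0.2866]
tool_rot: [-1.804, -2.571, 0.003]
force: [-1.1, 0.9, 0.2]
finger_gap: 0.0762
```

Emit:
{"api": "jog_arm", "payload": {
  "plan": [
    [[0,0,0],[-35,-13.4,0],76],
    [[0,0,0],[-35,-13.4,0],76],
    [[0,0,0],[-35,-13.4,0],76],
    [[0,0,0],[-35,-13.4,0],76],
    [[0,0,0],[-35,-13.4,0],76],
    [[0,0,0],[-35,-13.4,0],76],
    [[0,0,0],[-35,-13.4,0],76],
    [[0,0,0],[-35,-13.4,0],76],
    [[0,0,0],[-35,-13.4,0],76],
    [[0,0,0],[-35,-13.4,0],76]
  ]
}}

```text
time_s: 10.98
tcp_pos: [0.5122, 0.0492, 0.287]
tool_rot: [-1.81, -2.566, 0.002]
force: [1.7, 0.4, -0.0]
finger_gap: 0.0757
```

Emit:
{"api": "jog_arm", "payload": {
  "plan": [
    [[0,0,0],[-35,-13.4,0],76],
    [[0,0,0],[-35,-13.4,0],76],
    [[0,0,0],[-35,-13.4,0],76],
    [[0,0,0],[-35,-13.4,0],76],
    [[0,0,0],[-35,-13.4,0],76],
    [[0,0,0],[-35,-13.4,0],76],
    [[0,0,0],[-35,-13.4,0],76],
    [[0,0,0],[-35,-13.4,0],76],
    [[0,0,0],[0,0,0],72],
    [[0,0,0],[0,0,0],72]
  ]
}}

```text
time_s: 11.82
tcp_pos: [0.5054, -0.2502, 0.2867]
tool_rot: [-1.814, -2.562, 0.0]
force: [-0.1, 0.6, -0.8]
finger_gap: 0.072
```

```bash
sed -i 's/jig=(.5205,.4255/jig=(.5225,.4257/' go.py; python3 go.py frame .006
```

```text
t 11.82 tcp [ 0.5054 -0.2502  0.2867] tilt 0.0021 turn_z -0.0035 shift after turn [-1.020e+01  2.000e-01  2.807e+02] now [-10.6   0.7 280.7] F [-0.1  0.6 -0.8] gap 0.072
```

Emit:
{"api": "jog_arm", "payload": {
  "plan": [
    [[0,0,-0.003],[-10,0.5,30],72],
    [[0,0,0],[0,0,35],72],
    [[0,0,0],[0,0,35],72],
    [[0,0,0],[0,0,35],72],
    [[0,0,0],[0,0,35],72],
    [[0,0,0],[0,0,35],72],
    [[0,0,0],[0,0,30],72],
    [[0,0,0],[0,0,24],72],
    [[0,0,0],[0,0,14],72],
    [[0,0,0],[0,0,0],72]
  ]
}}

```text
time_s: 12.65
tcp_pos: [0.5077, -0.2553, 0.0114]
tool_rot: [-1.802, -2.565, 0.001]
force: [-0.5, -0.0, -0.4]
finger_gap: 0.0719
```

```bash
python3 go.py frame .006
```

```text
t 12.65 tcp [ 0.5077 -0.2553  0.0114] tilt 0.0068 turn_z 0.004 shift after turn [-4.6 -0.2  5.4] now [-4.6 -0.2  5.4] F [-0.5 -0.  -0.4] gap 0.0719
```

Emit:
{"api": "jog_arm", "payload": {
  "plan": [
    [[0,0,0],[-4.5,0,2],72],
    [[0,0,0],[0,0,1.5],72],
    [[0,0,0],[0,0,0],50],
    [[0,0,0],[0,0,0],50],
    [[0,0,0],[0,0,0],50],
    [[0,0,0],[0,0,0],50],
    [[0,0,0],[0,0,0],50],
    [[0,0,0],[0,0,0],50]
  ],
  "squeeze": 30
}}

```text
time_s: 13.32
tcp_pos: [0.5118, -0.2624, 0.0116]
tool_rot: [1.807, 2.569, 0.0]
force: [-0.5, -0.3, 0.8]
finger_gap: 0.0501
```

```bash
python3 go.py frame .006
```

```text
t 13.32 tcp [ 0.5118 -0.2624  0.0116] tilt 0.0004 turn_z 0.0027 shift after turn [ 3.4 -1.8  5.6] now [ 3.5 -1.8  5.6] F [-0.5 -0.3  0.8] gap 0.0501
```

Emit:
{"api": "jog_arm", "payload": {
  "plan": [
    [[0,0,0],[0,0,0],72],
    [[0,0,0],[0,0,0],72],
    [[0,0,0],[0,0,0],72],
    [[0,0,0],[0,0,0],72]
  ]
}}

```text
time_s: 13.65
tcp_pos: [0.5117, -0.2623, 0.0113]
tool_rot: [-1.807, -2.57, 0.0]
force: [-0.3, -0.8, -0.4]
finger_gap: 0.0721
```

```bash
python3 go.py frame .006;python3 -c "
from h import *
c=bot.camera('side');cv2.imwrite('pics/s4.png',cv2.resize(c['color'][170:300,90:270,::-1],None,fx=4,fy=4))"; python3 go.py frame .006
```

```text
t 13.65 tcp [ 0.5117 -0.2623  0.0113] tilt 0.0001 turn_z 0.0028 shift after turn [ 3.3 -1.7  5.3] now [ 3.3 -1.7  5.3] F [-0.3 -0.8 -0.4] gap 0.0721
t 13.7 tcp [ 0.5117 -0.2623  0.0112] tilt 0.0002 turn_z 0.0028 shift after turn [ 3.3 -1.7  5.2] now [ 3.3 -1.7  5.2] F [-0.4  0.9  0.4] gap 0.072
```

View pics/s4.png

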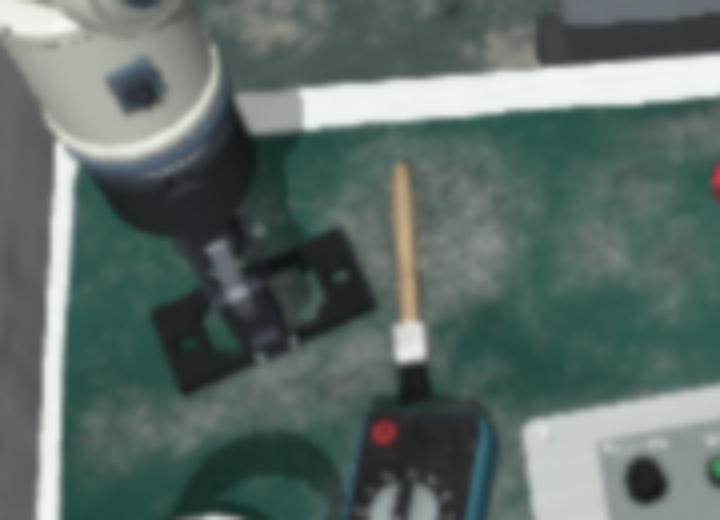

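Emit:
{"api": "jog_arm", "payload": {
  "plan": [
    [[0,0,0],[3.3,-1.7,3],72],
    [[0,0,0],[0,0,3],72],
    [[0,0,0],[0,0,0],72],
    [[0,0,0],[0,0,0],72],
    [[0,0,0],[0,0,0],72],
    [[0,0,0],[0,0,0],72]
  ]
}}

```text
time_s: 14.2
tcp_pos: [0.5091, -0.2598, 0.0053]
tool_rot: [1.807, 2.57, 0.0]
force: [0.1, -0.3, 0.1]
finger_gap: 0.0722
```

```bash
python3 go.py frame .0045
```

```text
t 14.2 tcp [ 0.5091 -0.2598  0.0053] tilt 0.0001 turn_z 0.0028 shift after turn [ 0.2 -0.1  0.8] now [ 0.2 -0.1  0.8] F [ 0.1 -0.3  0.1] gap 0.0722
```

Emit:
{"api": "jog_arm", "payload": {
  "plan": [
    [[0,0,0],[0,0,0.5],60],
    [[0,0,0],[0,0,0],50],
    [[0,0,0],[0,0,0],50],
    [[0,0,0],[0,0,0],50],
    [[0,0,0],[0,0,0],50],
    [[0,0,0],[0,0,0],50],
    [[0,0,0],[0,0,0],50]
  ],
  "squeeze": 30
}}

```text
time_s: 14.78
tcp_pos: [0.5094, -0.2599, 0.005]
tool_rot: [1.807, 2.569, 0.0]
force: [1.2, 1.3, 3.1]
finger_gap: 0.0495
```

```bash
python3 go.py frame .0045
```

```text
t 14.78 tcp [ 0.5094 -0.2599  0.005 ] tilt 0.0008 turn_z 0.0028 shift after turn [ 0.3 -0.3  0.5] now [ 0.3 -0.3  0.5] F [1.2 1.3 3.1] gap 0.0495
```

Emit:
{"api": "jog_arm", "payload": {
  "plan": [
    [[0,0,0],[0,0,0],72],
    [[0,0,0],[0,0,0],72],
    [[0,0,0],[0,0,0],72],
    [[0,0,0],[0,0,4],72],
    [[0,0,0],[0,0,3],72],
    [[0,0,0],[0,0,0],72],
    [[0,0,0],[0,0,0],72],
    [[0,0,0],[0,0,0],72],
    [[0,0,0],[0,0,0],72]
  ]
}}

```text
time_s: 15.53
tcp_pos: [0.5091, -0.2598, -0.0022]
tool_rot: [-1.807, -2.57, -0.0]
force: [-0.1, -0.7, -0.6]
finger_gap: 0.072
```

Emit:
{"api": "jog_arm", "payload": {
  "plan": [
    [[0,0,0],[0,0,0],60],
    [[0,0,0],[0,0,0],50],
    [[0,0,0],[0,0,0],50],
    [[0,0,0],[0,0,0],50],
    [[0,0,0],[0,0,0],50],
    [[0,0,0],[0,0,0],50],
    [[0,0,0],[0,0,0],50],
    [[0,0,0],[0,0,0],50]
  ],
  "squeeze": 30
}}

```text
time_s: 16.2
tcp_pos: [0.5092, -0.2598, -0.0018]
tool_rot: [1.807, 2.57, 0.0]
force: [-1.2, 0.5, 5.7]
finger_gap: 0.0528
```

```bash
python3 go.py frame .0045
```

```text
t 16.2 tcp [ 0.5092 -0.2598 -0.0018] tilt 0.0004 turn_z 0.0029 shift after turn [ 0.2 -0.2 -6.3] now [ 0.2 -0.2 -6.3] F [-1.2  0.5  5.7] gap 0.0528
```

Emit:
{"api": "jog_arm", "payload": {
  "plan": [
    [[0,0,0],[0,0,-8],50],
    [[0,0,0],[0,0,-20],50],
    [[0,0,0],[0,0,-33],50],
    [[0,0,0],[0,0,-37],50],
    [[0,0,0],[0,0,-37],50],
    [[0,0,0],[0,0,-37],50],
    [[0,0,0],[0,0,-37],50],
    [[0,0,0],[0,0,-37],50],
    [[0,0,0],[0,0,-33],50],
    [[0,0,0],[0,0,-15],50]
  ],
  "squeeze": 40
}}

```text
time_s: 17.03
tcp_pos: [0.5102, -0.2604, 0.2972]
tool_rot: [1.804, 2.565, 0.001]
force: [0.2, 0.4, -0.3]
finger_gap: 0.0522
```

Emit:
{"api": "jog_arm", "payload": {
  "plan": [
    [[0,0,0.104],[0,0,0],50],
    [[0,0,0.104],[0,0,0],50],
    [[0,0,0.104],[0,0,0],50],
    [[0,0,0.104],[0,0,0],50],
    [[0,0,0.104],[0,0,0],50],
    [[0,0,0.104],[0,0,0],50],
    [[0,0,0.106],[0,0,0],50]
  ]
}}

```text
time_s: 17.62
tcp_pos: [0.5087, -0.2596, 0.2921]
tool_rot: [-2.61, -1.749, 0.0]
force: [-0.4, 0.2, -1.3]
finger_gap: 0.0521
```

```bash
python3 go.py jig .29
```

```text
t 17.62 tcp [ 0.5087 -0.2596  0.2921] tilt 0.0002 turn_z -0.0021 shift after turn [ 639.6 -246.5    2.1] now [ 639.1 -247.8    2.1] F [-0.4  0.2 -1.3] gap 0.0521
```

Emit:
{"api": "jog_arm", "payload": {
  "plan": [
    [[0,0,-0.002],[20,-7.7,0],50],
    [[0,0,0],[35,-13.5,0],50],
    [[0,0,0],[35,-13.5,0],50],
    [[0,0,0],[35,-13.5,0],50],
    [[0,0,0],[35,-13.5,0],50],
    [[0,0,0],[35,-13.5,0],50],
    [[0,0,0],[35,-13.5,0],50],
    [[0,0,0],[35,-13.5,0],50],
    [[0,0,0],[35,-13.5,0],50],
    [[0,0,0],[35,-13.5,0],50]
  ]
}}

```text
time_s: 18.45
tcp_pos: [0.5138, 0.101, 0.2923]
tool_rot: [2.604, 1.758, 0.001]
force: [1.4, -0.6, -1.3]
finger_gap: 0.0527
```

Emit:
{"api": "jog_arm", "payload": {
  "plan": [
    [[0,0,0],[35,-13.5,0],50],
    [[0,0,0],[35,-13.5,0],50],
    [[0,0,0],[35,-13.5,0],50],
    [[0,0,0],[35,-13.5,0],50],
    [[0,0,0],[35,-13.5,0],50],
    [[0,0,0],[35,-13.5,0],50],
    [[0,0,0],[35,-13.5,0],50],
    [[0,0,0],[35,-13.5,0],50],
    [[0,0,0],[24,-9,0],50],
    [[0,0,0],[0,0,0],50]
  ]
}}

```text
time_s: 19.28
tcp_pos: [0.5187, 0.4296, 0.2915]
tool_rot: [-2.6, -1.761, -0.001]
force: [-1.2, -1.2, -0.1]
finger_gap: 0.0527
```

Emit:
{"api": "jog_arm", "payload": {
  "plan": [
    [[0,0,0],[0,0,25],50],
    [[0,0,0],[0,0,30],50],
    [[0,0,0],[0,0,35],50],
    [[0,0,0],[0,0,35],50],
    [[0,0,0],[0,0,35],50],
    [[0,0,0],[0,0,25],50],
    [[0,0,0],[0,0,15],50],
    [[0,0,0],[0,0,0],50],
    [[0,0,0],[0,0,0],50],
    [[0,0,0],[0,0,0],50]
  ]
}}

```text
time_s: 20.12
tcp_pos: [0.5203, 0.4252, 0.0934]
tool_rot: [-2.604, -1.758, -0.003]
force: [-0.0, 0.3, 0.7]
finger_gap: 0.0527
```

```bash
python3 go.py jig .034
```

```text
t 20.12 tcp [0.5203 0.4252 0.0934] tilt 0.0018 turn_z 0.0048 shift after turn [ 1.3  1.9 59.4] now [ 1.2  1.8 59.4] F [-0.   0.3  0.7] gap 0.0527
```

Emit:
{"api": "jog_arm", "payload": {
  "plan": [
    [[0,0,0.004],[1.2,1.8,10],50],
    [[0,0,0],[0,0,10],50],
    [[0,0,0],[0,0,7],50],
    [[0,0,0],[0,0,0],50],
    [[0,0,0],[0,0,0],50],
    [[0,0,0],[0,0,0],50],
    [[0,0,0],[0,0,0],50]
  ]
}}

```text
time_s: 20.7
tcp_pos: [0.5218, 0.4256, 0.0651]
tool_rot: [-2.607, -1.753, -0.001]
force: [-0.7, 0.6, -0.8]
finger_gap: 0.0525
```

```bash
python3 go.py jig .034
```

```text
t 20.7 tcp [0.5218 0.4256 0.0651] tilt 0.0005 turn_z 0.001 shift after turn [ 0.4  0.6 31.1] now [ 0.3  0.6 31.1] F [-0.7  0.6 -0.8] gap 0.0525
```

Emit:
{"api": "jog_arm", "payload": {
  "plan": [
    [[0,0,0],[0.3,0.6,4],50],
    [[0,0,0],[0,0,4],50],
    [[0,0,0],[0,0,4],50],
    [[0,0,0],[0,0,4],50],
    [[0,0,0],[0,0,4],50],
    [[0,0,0],[0,0,4],50],
    [[0,0,0],[0,0,3],50],
    [[0,0,0],[0,0,0],50],
    [[0,0,0],[0,0,0],50]
  ]
}}

```text
time_s: 21.45
tcp_pos: [0.5243, 0.4272, 0.0383]
tool_rot: [-2.607, -1.753, -0.008]
force: [6.5, 6.0, 0.5]
finger_gap: 0.0524
```

```bash
python3 go.py jig .034
```

```text
t 21.45 tcp [0.5243 0.4272 0.0383] tilt 0.0053 turn_z 0.0013 shift after turn [-2.1 -1.1  4.3] now [-2.1 -1.2  4.3] F [6.5 6.  0.5] gap 0.0524
```

Emit:
{"api": "jog_arm", "payload": {
  "plan": [
    [[0,0,0],[1.5,0.8,0],50],
    [[0,0,0],[0,0,2],50],
    [[0,0,0],[0,0,2],50],
    [[0,0,0],[0,0,0.5],50],
    [[0,0,0],[0,0,0],50],
    [[0,0,0],[0,0,0],50]
  ]
}}

```text
time_s: 21.95
tcp_pos: [0.5244, 0.4272, 0.0345]
tool_rot: [-2.607, -1.753, -0.003]
force: [1.1, 1.0, 12.1]
finger_gap: 0.0524
```

```bash
python3 go.py jig .034
```

```text
t 21.95 tcp [0.5244 0.4272 0.0345] tilt 0.0022 turn_z 0.0011 shift after turn [-2.1 -1.2  0.5] now [-2.1 -1.2  0.5] F [ 1.1  1.  12.1] gap 0.0524
```

Emit:
{"api": "jog_arm", "payload": {
  "plan": [
    [[0,0,0],[0,0,-0.3],50],
    [[0,0,0],[0,0,0],56],
    [[0,0,0],[0,0,0],64],
    [[0,0,0],[0,0,0],72],
    [[0,0,0],[0,0,0],72],
    [[0,0,0],[0,0,0],72],
    [[0,0,0],[0,0,0],72]
  ]
}}

```text
time_s: 22.53
tcp_pos: [0.5233, 0.4263, 0.0332]
tool_rot: [2.607, 1.753, -0.001]
force: [-0.3, 0.6, -0.5]
finger_gap: 0.0718
```

Emit:
{"api": "jog_arm", "payload": {
  "plan": [
    [[0,0,0],[0,0,-10],72],
    [[0,0,0],[0,0,-30],72],
    [[0,0,0],[0,0,-35],60],
    [[0,0,0],[0,0,-35],50],
    [[0,0,0],[0,0,-35],50],
    [[0,0,0],[0,0,-35],50],
    [[0,0,0],[0,0,-35],50],
    [[0,0,0],[0,0,-25],50],
    [[0,0,0],[0,0,0],50]
  ]
}}

```text
time_s: 23.28
tcp_pos: [0.5257, 0.4282, 0.2814]
tool_rot: [-2.606, -1.752, -0.016]
force: [0.6, -0.5, -0.2]
finger_gap: 0.0499
```

```bash
sed -i 's/jig=(.5225,.4257/board=(.4788,.0903,-.25),jig=(.5242,.4270/' go.py; python3 go.py board .26
python3 - <<'E'
from meas import *
c=bot.camera("side")
cv2.imwrite("pics/s5.png",cv2.resize(c["color"][130:280,250:550,::-1],None,fx=2.6,fy=2.6))
E
```

```text
t 23.28 tcp [0.5257 0.4282 0.2814] tilt 0.0101 turn_z -0.1369 shift after turn [-339.    38.2   21.4] now [-330.8   84.    18.9] F [ 0.6 -0.5 -0.2] gap 0.0499
```

View pics/s5.png

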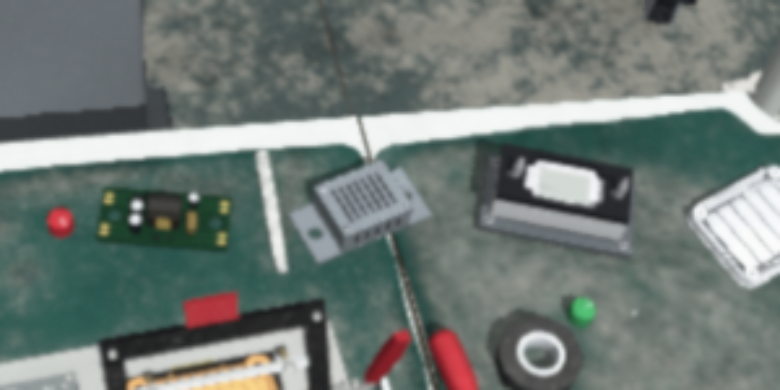

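Emit:
{"api": "jog_arm", "payload": {
  "plan": [
    [[0,0,-0.07],[0,0,0],50],
    [[0,0,-0.067],[0,0,0],50],
    [[0,0,0],[-34,3.8,0],50],
    [[0,0,0],[-34,3.8,0],50],
    [[0,0,0],[-34,3.8,0],50],
    [[0,0,0],[-34,3.8,0],50],
    [[0,0,0],[-34,3.8,0],50],
    [[0,0,0],[-34,3.8,0],50],
    [[0,0,0],[-34,3.8,0],50],
    [[0,0,0],[-34,3.8,0],50]
  ]
}}

```text
time_s: 24.17
tcp_pos: [0.4845, 0.1538, 0.2728]
tool_rot: [-2.48, -1.927, 0.002]
force: [0.1, -0.4, -0.3]
finger_gap: 0.05
```

Emit:
{"api": "jog_arm", "payload": {
  "plan": [
    [[0,0,0],[-34,3.8,0],50],
    [[0,0,0],[-34,3.8,0],50],
    [[0,0,0],[0,0,20],50],
    [[0,0,0],[0,0,35],50],
    [[0,0,0],[0,0,35],50],
    [[0,0,0],[0,0,35],50],
    [[0,0,0],[0,0,35],50],
    [[0,0,0],[0,0,20],50],
    [[0,0,0],[0,0,0],50],
    [[0,0,0],[0,0,0],50]
  ]
}}

```text
time_s: 25.0
tcp_pos: [0.475, 0.0875, 0.0927]
tool_rot: [-2.48, -1.926, 0.005]
force: [-0.3, 0.8, -0.2]
finger_gap: 0.05
```

```bash
sed -i 's/jig=(.5242,.4270/jig=(.5237,.4267/' go.py; python3 go.py board .05
python3 - <<'E'
from meas import *
c=bot.camera("side")
cv2.imwrite("pics/s6.png",cv2.resize(c["color"][130:260,220:400,::-1],None,fx=4,fy=4))
E
```

```text
t 25.0 tcp [0.475  0.0875 0.0927] tilt 0.0035 turn_z -0.0 shift after turn [ 3.7  3.  42.7] now [ 3.8  3.1 42.7] F [-0.3  0.8 -0.2] gap 0.05
```

View pics/s6.png

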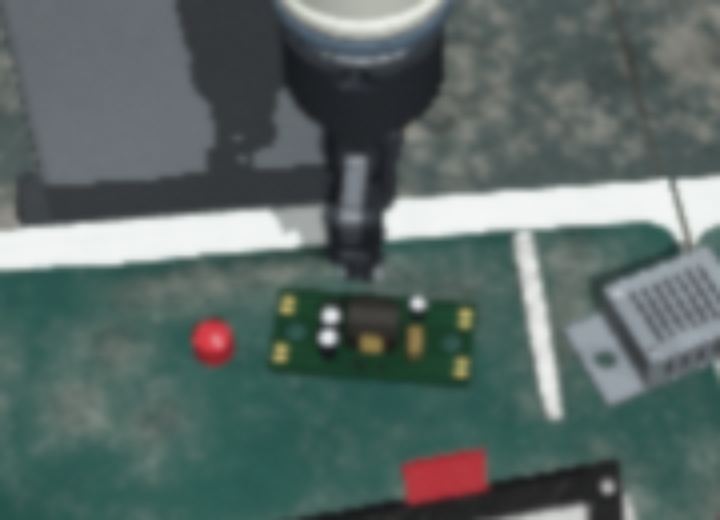

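Run:
```python
from meas import *
s=np.load("side.npy",allow_pickle=True).item();k=lambda l:[[220+a/4,130+b/4] for a,b in l]
p=plane(s,k([(288,304),(281,352),(465,318),(461,367),(296,331),(452,343)]),.003);print(p,p[:4].mean(0),p[4:].mean(0))
c=np.load("side.npy",allow_pickle=True).item()
```

```text
[[0.4549133  0.0458692  0.003     ]
 [0.48570223 0.0379675  0.003     ]
 [0.47947684 0.14242961 0.003     ]
 [0.5107024  0.13475492 0.003     ]
 [0.4733715  0.04796838 0.003     ]
 [0.49458002 0.13247441 0.003     ]] [0.48269869 0.09025531 0.003     ] [0.48397576 0.0902214  0.003     ]
```

Emit:
{"api": "jog_arm", "payload": {
  "plan": [
    [[0,0,0],[3.7,3,15],50],
    [[0,0,0],[0,0,20],50],
    [[0,0,0],[0,0,10],50],
    [[0,0,0],[0,0,0],50],
    [[0,0,0],[0,0,0],50],
    [[0,0,0],[0,0,0],50],
    [[0,0,0],[0,0,0],50]
  ]
}}

```text
time_s: 25.63
tcp_pos: [0.4809, 0.0907, 0.0497]
tool_rot: [2.48, 1.927, 0.002]
force: [0.1, 0.4, 0.1]
finger_gap: 0.05
```

```bash
python3 go.py board .007
```

```text
t 25.63 tcp [0.4809 0.0907 0.0497] tilt 0.0017 turn_z -0.0 shift after turn [-0.9 -1.9 42.7] now [-0.9 -2.  42.7] F [0.1 0.4 0.1] gap 0.05
```

Emit:
{"api": "jog_arm", "payload": {
  "plan": [
    [[0,0,0],[0,0.3,12],50],
    [[0,0,0],[0,0,12],50],
    [[0,0,0],[0,0,10],50],
    [[0,0,0],[0,0,6],50],
    [[0,0,0],[0,0,2],50],
    [[0,0,0],[0,0,0],50],
    [[0,0,0],[0,0,0],50],
    [[0,0,0],[0,0,0],50],
    [[0,0,0],[0,0,0],50]
  ]
}}

```text
time_s: 26.38
tcp_pos: [0.4808, 0.0905, 0.007]
tool_rot: [2.481, 1.927, 0.001]
force: [-0.3, 0.3, -0.3]
finger_gap: 0.05
```

```bash
python3 go.py board .007
```

```text
t 26.38 tcp [0.4808 0.0905 0.007 ] tilt 0.0008 turn_z 0.0 shift after turn [-0.7 -1.8  0. ] now [-0.7 -1.8  0. ] F [-0.3  0.3 -0.3] gap 0.05
```

Emit:
{"api": "jog_arm", "payload": {
  "plan": [
    [[0,0,0],[0,0,0],36],
    [[0,0,0],[0,0,0],26],
    [[0,0,0],[0,0,0],18],
    [[0,0,0],[0,0,0],18],
    [[0,0,0],[0,0,0],18],
    [[0,0,0],[0,0,0],18],
    [[0,0,0],[0,0,0],18],
    [[0,0,0],[0,0,0],18],
    [[0,0,0],[0,0,0],18]
  ],
  "squeeze": 35
}}

```text
time_s: 27.13
tcp_pos: [0.4808, 0.0905, 0.007]
tool_rot: [2.481, 1.927, 0.001]
force: [-0.4, -0.3, 5.7]
finger_gap: 0.0231
```

```bash
python3 go.py board .007
```

```text
t 27.13 tcp [0.4808 0.0905 0.007 ] tilt 0.0007 turn_z -0.0 shift after turn [-0.7 -1.9  0. ] now [-0.7 -1.9  0. ] F [-0.4 -0.3  5.7] gap 0.0231
```

Emit:
{"api": "jog_arm", "payload": {
  "plan": [
    [[0,0,0],[0,0,-8],18],
    [[0,0,0],[0,0,-20],18],
    [[0,0,0],[0,0,-30],18],
    [[0,0,0],[0,0,-30],18],
    [[0,0,0],[0,0,-30],18],
    [[0,0,0],[0,0,-20],18],
    [[0,0,0.07],[0,0,0],18],
    [[0,0,0.068],[0,0,0],18],
    [[0,0,0],[0,0,0],18]
  ]
}}

```text
time_s: 27.88
tcp_pos: [0.4804, 0.0905, 0.1455]
tool_rot: [2.61, 1.747, 0.002]
force: [0.1, 0.2, -1.3]
finger_gap: 0.0231
```

Emit:
{"api": "jog_arm", "payload": {
  "plan": [
    [[0,0,0],[20,-5.3,0],18],
    [[0,0,0],[34,-9.1,0],18],
    [[0,0,0],[34,-9.1,0],18],
    [[0,0,0],[34,-9.1,0],18],
    [[0,0,0],[34,-9.1,0],18],
    [[0,0,0],[34,-9.1,0],18],
    [[0,0,0],[34,-9.1,0],18],
    [[0,0,0],[34,-9.1,0],18],
    [[0,0,0],[34,-9.1,0],18],
    [[0,0,0],[34,-9.1,0],18]
  ]
}}

```text
time_s: 28.72
tcp_pos: [0.5225, 0.4267, 0.1442]
tool_rot: [2.606, 1.755, -0.002]
force: [1.0, 0.5, -1.1]
finger_gap: 0.0235
```

Emit:
{"api": "jog_arm", "payload": {
  "plan": [
    [[0,0,0],[0,0,0],18],
    [[0,0,0],[0,0,0],18],
    [[0,0,0],[0,0,0],18],
    [[0,0,0],[0,0,0],18],
    [[0,0,0],[0,0,0],18]
  ]
}}

```text
time_s: 29.13
tcp_pos: [0.5229, 0.4239, 0.1445]
tool_rot: [2.608, 1.751, -0.001]
force: [-0.5, -0.4, -1.2]
finger_gap: 0.0228
```

```bash
python3 go.py jig .085;  python3 - <<'E'
from meas import *
o=[]
for n,(a,b,e,f) in dict(top=(190,310,80,240),side=(130,250,400,560)).items():
  c=bot.camera(n);o.append(cv2.resize(c['color'][a:b,e:f,::-1],None,fx=2.5,fy=2.5,interpolation=2))
cv2.imwrite('pics/s7.png',np.hstack(o))
E
```

```text
t 29.13 tcp [0.5229 0.4239 0.1445] tilt 0.0009 turn_z -0.0005 shift after turn [ 2.9 -0.3 59.5] now [ 2.9 -0.3 59.5] F [-0.5 -0.4 -1.2] gap 0.0228
```

View pics/s7.png

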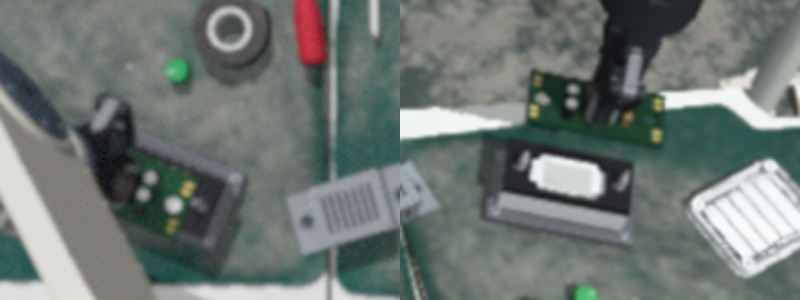

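Emit:
{"api": "jog_arm", "payload": {
  "plan": [
    [[0,0,0],[2.9,-0.3,15],18],
    [[0,0,0],[0,0,20],18],
    [[0,0,0],[0,0,20],18],
    [[0,0,0],[0,0,8],18],
    [[0,0,0],[0,0,0],18],
    [[0,0,0],[0,0,0],18],
    [[0,0,0],[0,0,0],18],
    [[0,0,0],[0,0,0],18],
    [[0,0,0],[0,0,0],18]
  ]
}}

```text
time_s: 29.98
tcp_pos: [0.5244, 0.4285, 0.0828]
tool_rot: [-2.608, -1.751, -0.003]
force: [0.3, 0.1, -0.9]
finger_gap: 0.0233
```

```bash
python3 go.py jig .051;  python3 - <<'E'
from meas import *
s=np.load("side.npy",allow_pickle=True).item()
p=plane(s,[[400+a/2.5,130+b/2.5] for a,b in((140,79),(132,110),(256,103),(255,135))],.1405);print(p.round(4),p.mean(0))
a=(p[2]+p[3]-p[0]-p[1]);print(np.arctan2(-a[0],a[1]))
E
```

```text
t 29.98 tcp [0.5244 0.4285 0.0828] tilt 0.0018 turn_z -0.0 shift after turn [-1.9  0.  31.8] now [-2.  -0.  31.8] F [ 0.3  0.1 -0.9] gap 0.0233
[[0.4881 0.3865 0.1405]
 [0.5177 0.3708 0.1405]
 [0.5257 0.4752 0.1405]
 [0.5563 0.4634 0.1405]] [0.52193493 0.42397711 0.1405    ]
-0.397602575464293
```

Emit:
{"api": "jog_arm", "payload": {
  "plan": [
    [[0,0,0],[-1.7,0,0],18],
    [[0,0,0],[0,0,4],18],
    [[0,0,0],[0,0,4],18],
    [[0,0,0],[0,0,4],18],
    [[0,0,0],[0,0,4],18],
    [[0,0,0],[0,0,4],18],
    [[0,0,0],[0,0,3],18],
    [[0,0,0],[0,0,0],18],
    [[0,0,0],[0,0,0],18],
    [[0,0,0],[0,0,0],18]
  ]
}}

```text
time_s: 30.82
tcp_pos: [0.5233, 0.4265, 0.0586]
tool_rot: [2.608, 1.751, -0.0]
force: [0.1, 0.6, -1.4]
finger_gap: 0.0233
```

```bash
python3 go.py jig .051
```

```text
t 30.82 tcp [0.5233 0.4265 0.0586] tilt 0.0001 turn_z -0.0 shift after turn [0.4 0.3 7.6] now [0.4 0.3 7.6] F [ 0.1  0.6 -1.4] gap 0.0233
```

Threaded without side force; lower the rest.

Emit:
{"api": "jog_arm", "payload": {
  "plan": [
    [[0,0,0],[0.2,0.2,3],18],
    [[0,0,0],[0,0,2],18],
    [[0,0,0],[0,0,1],18],
    [[0,0,0],[0,0,0.8],18],
    [[0,0,0],[0,0,0],18],
    [[0,0,0],[0,0,0],18],
    [[0,0,0],[0,0,0],18]
  ]
}}

```text
time_s: 31.4
tcp_pos: [0.5234, 0.4266, 0.0519]
tool_rot: [-2.608, -1.751, 0.0]
force: [-0.8, 0.2, -0.8]
finger_gap: 0.0228
```

```bash
python3 go.py jig .051
```

```text
t 31.4 tcp [0.5234 0.4266 0.0519] tilt 0.0 turn_z -0.0 shift after turn [0.2 0.2 0.9] now [0.2 0.2 0.9] F [-0.8  0.2 -0.8] gap 0.0228
```

Emit:
{"api": "jog_arm", "payload": {
  "plan": [
    [[0,0,0],[0,0,0.8],18],
    [[0,0,0],[0,0,0.6],18],
    [[0,0,0],[0,0,0.6],18],
    [[0,0,0],[0,0,0],18],
    [[0,0,0],[0,0,0],18],
    [[0,0,0],[0,0,0],18]
  ]
}}

```text
time_s: 31.9
tcp_pos: [0.5236, 0.4267, 0.0513]
tool_rot: [-2.608, -1.752, -0.001]
force: [-3.7, -2.5, 11.2]
finger_gap: 0.0229
```

```bash
python3 go.py jig .051
```

```text
t 31.9 tcp [0.5236 0.4267 0.0513] tilt 0.0005 turn_z 0.0 shift after turn [0.1 0.1 0.3] now [0.1 0.1 0.3] F [-3.7 -2.5 11.2] gap 0.0229
```

Emit:
{"api": "jog_arm", "payload": {
  "plan": [
    [[0,0,0],[0,0,-0.6],18],
    [[0,0,0],[0,0,0],28],
    [[0,0,0],[0,0,0],38],
    [[0,0,0],[0,0,0],46],
    [[0,0,0],[0,0,0],46],
    [[0,0,0],[0,0,0],46],
    [[0,0,0],[0,0,0],46]
  ]
}}

```text
time_s: 32.48
tcp_pos: [0.5234, 0.4266, 0.0502]
tool_rot: [-2.608, -1.751, 0.0]
force: [0.2, -0.3, 0.3]
finger_gap: 0.046
```

Emit:
{"api": "jog_arm", "payload": {
  "plan": [
    [[0,0,0],[0,0,-8],46],
    [[0,0,0],[0,0,-25],46],
    [[0,0,0],[0,0,-32],60],
    [[0,0,0],[0,0,-32],72],
    [[0,0,0],[0,0,-32],72],
    [[0,0,0],[0,0,-20],72],
    [[0,0,0],[0,0,0],72],
    [[0,0,0],[0,0,0],72]
  ]
}}

```text
time_s: 33.15
tcp_pos: [0.5241, 0.427, 0.2014]
tool_rot: [-2.608, -1.751, -0.005]
force: [0.0, 0.4, -0.3]
finger_gap: 0.072
```

```bash
sed -i 's/hood=(.5001,.2556,.27)/hood=(.5022,.2562,.285)/' go.py; python3 go.py hood .14
python3 - <<'E'
from meas import *
t=np.load("top.npy",allow_pickle=True).item()
p=plane(t,[[202.5,278.5],[240.5,268.5]],.003);a=p[0]-p[1];print(p,p.mean(0),np.arctan2(-a[0],a[1]),np.linalg.norm(a))
c=bot.camera("side")
cv2.imwrite("pics/s8.png",cv2.resize(c["color"][140:260,350:550,::-1],None,fx=4,fy=4,interpolation=2))
E
```

```text
t 33.15 tcp [0.5241 0.427  0.2014] tilt 0.0032 turn_z -0.673 shift after turn [-157.8  -69.    61.4] now [-166.6   44.3   61. ] F [ 0.   0.4 -0.3] gap 0.072
[[0.48816735 0.29881157 0.003     ]
 [0.51034075 0.21350603 0.003     ]] [0.49925405 0.2561588  0.003     ] 0.25430176102600555 0.08814020180877584
```

View pics/s8.png

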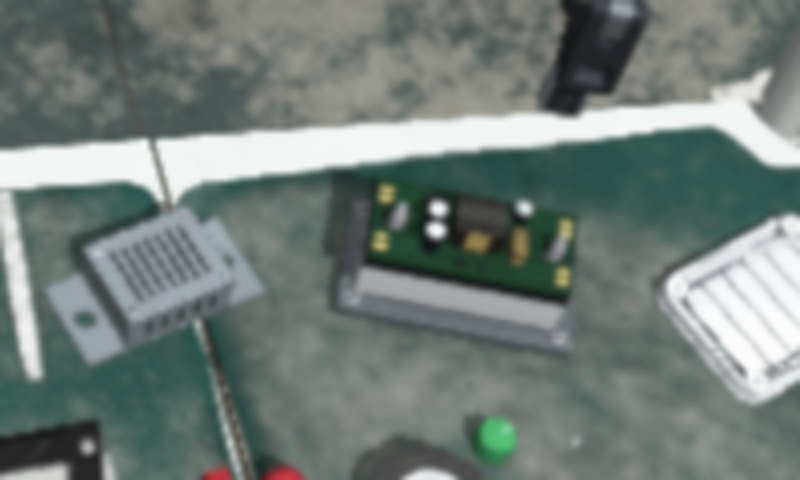

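Emit:
{"api": "jog_arm", "payload": {
  "plan": [
    [[0,0,-0.109],[0,0,0],76],
    [[0,0,-0.109],[0,0,0],76],
    [[0,0,-0.109],[0,0,0],76],
    [[0,0,-0.109],[0,0,0],76],
    [[0,0,-0.11],[0,0,0],76],
    [[0,0,-0.11],[0,0,0],76],
    [[0,0,0],[-26,-12,0],76],
    [[0,0,0],[-26,-12,0],76],
    [[0,0,0],[-26,-12,0],76],
    [[0,0,0],[-26,-12,0],76]
  ]
}}

```text
time_s: 34.03
tcp_pos: [0.5033, 0.3119, 0.1974]
tool_rot: [-1.903, -2.498, 0.005]
force: [0.3, -0.7, -0.2]
finger_gap: 0.0758
```

Emit:
{"api": "jog_arm", "payload": {
  "plan": [
    [[0,0,0],[-26,-12,0],76],
    [[0,0,0],[-26,-12,10],76],
    [[0,0,0],[0,0,30],76],
    [[0,0,0],[0,0,30],76],
    [[0,0,0],[0,0,30],76],
    [[0,0,0],[0,0,20],76],
    [[0,0,0],[0,0,0],76],
    [[0,0,0],[0,0,0],76],
    [[0,0,0],[0,0,0],76],
    [[0,0,0],[0,0,0],76]
  ]
}}

```text
time_s: 34.87
tcp_pos: [0.4961, 0.2575, 0.0806]
tool_rot: [1.904, 2.498, 0.003]
force: [-0.3, 0.1, 0.3]
finger_gap: 0.0762
```

```bash
sed -i 's/hood=(.5022,.2562,.285)/hood=(.5020,.2564,.268)/' go.py; python3 go.py hood .006
```

```text
t 34.87 tcp [0.4961 0.2575 0.0806] tilt 0.0018 turn_z 0.0001 shift after turn [-2.6  5.4 74.6] now [-2.7  5.2 74.6] F [-0.3  0.1  0.3] gap 0.0762
```

Emit:
{"api": "jog_arm", "payload": {
  "plan": [
    [[0,0,0],[-2.6,5.3,10],76],
    [[0,0,0],[0,0,15],76],
    [[0,0,0],[0,0,15],76],
    [[0,0,0],[0,0,0],76],
    [[0,0,0],[0,0,0],76],
    [[0,0,0],[0,0,0],76],
    [[0,0,0],[0,0,0],76]
  ]
}}

```text
time_s: 35.45
tcp_pos: [0.5019, 0.2563, 0.0404]
tool_rot: [1.904, 2.498, 0.002]
force: [0.1, 0.6, -0.6]
finger_gap: 0.0761
```

```bash
python3 go.py hood .006
```

```text
t 35.45 tcp [0.5019 0.2563 0.0404] tilt 0.0016 turn_z 0.0 shift after turn [ 0.1  0.1 34.4] now [ 0.1  0.1 34.4] F [ 0.1  0.6 -0.6] gap 0.0761
```

Emit:
{"api": "jog_arm", "payload": {
  "plan": [
    [[0,0,0],[0,0,12],76],
    [[0,0,0],[0,0,12],76],
    [[0,0,0],[0,0,8],76],
    [[0,0,0],[0,0,2],76],
    [[0,0,0],[0,0,0],76],
    [[0,0,0],[0,0,0],76],
    [[0,0,0],[0,0,0],76]
  ]
}}

```text
time_s: 36.03
tcp_pos: [0.5014, 0.256, 0.0055]
tool_rot: [1.905, 2.498, 0.0]
force: [-0.1, 0.7, -0.1]
finger_gap: 0.0762
```

Emit:
{"api": "jog_arm", "payload": {
  "plan": [
    [[0,0,0],[0,0,0],62],
    [[0,0,0],[0,0,0],50],
    [[0,0,0],[0,0,0],50],
    [[0,0,0],[0,0,0],50],
    [[0,0,0],[0,0,0],50],
    [[0,0,0],[0,0,0],50],
    [[0,0,0],[0,0,0],50],
    [[0,0,0],[0,0,0],50]
  ],
  "squeeze": 35
}}

```text
time_s: 36.7
tcp_pos: [0.5016, 0.2562, 0.006]
tool_rot: [1.904, 2.498, 0.001]
force: [-0.8, -1.2, 5.5]
finger_gap: 0.0532
```

```bash
python3 go.py hood .006
```

```text
t 36.7 tcp [0.5016 0.2562 0.006 ] tilt 0.0011 turn_z 0.0 shift after turn [0.1 0.5 0. ] now [0.1 0.5 0. ] F [-0.8 -1.2  5.5] gap 0.0532
```

Emit:
{"api": "jog_arm", "payload": {
  "plan": [
    [[0,0,0],[0,0,-8],50],
    [[0,0,0],[0,0,-20],50],
    [[0,0,0],[0,0,-30],50],
    [[0,0,0],[0,0,-30],50],
    [[0,0,0],[0,0,-30],50],
    [[0,0,0],[0,0,-20],50],
    [[0,0,0.1],[0,0,0],50],
    [[0,0,0.11],[0,0,0],50],
    [[0,0,0.11],[0,0,0],50],
    [[0,0,0.11],[0,0,0],50]
  ]
}}

```text
time_s: 37.53
tcp_pos: [0.501, 0.2558, 0.144]
tool_rot: [2.399, 2.028, 0.0]
force: [-0.4, -0.6, -0.1]
finger_gap: 0.0535
```

Emit:
{"api": "jog_arm", "payload": {
  "plan": [
    [[0,0,0.11],[0,0,0],50],
    [[0,0,0.116],[0,0,0],50],
    [[0,0,0],[20,-5,0],50],
    [[0,0,0],[28,-7.5,0],50],
    [[0,0,0],[28,-7.5,0],50],
    [[0,0,0],[28,-7.5,0],50],
    [[0,0,0],[28,-7.5,0],50],
    [[0,0,0],[20,-5.5,0],50],
    [[0,0,0],[14,-3.5,0],50]
  ]
}}

```text
time_s: 38.28
tcp_pos: [0.523, 0.4284, 0.1437]
tool_rot: [-2.607, -1.753, -0.001]
force: [0.6, -0.1, -1.0]
finger_gap: 0.0535
```

Emit:
{"api": "jog_arm", "payload": {
  "plan": [
    [[0,0,0],[0,0,0],50],
    [[0,0,0],[0,0,0],50],
    [[0,0,0],[0,0,0],50],
    [[0,0,0],[0,0,0],50],
    [[0,0,0],[0,0,0],50]
  ]
}}

```text
time_s: 38.7
tcp_pos: [0.5232, 0.4252, 0.1436]
tool_rot: [2.609, 1.75, -0.001]
force: [0.1, 0.2, -1.3]
finger_gap: 0.0532
```

```bash
python3 go.py jig .085;  python3 - <<'E'
from meas import *
o=[]
for n,(a,b,e,f) in dict(top=(190,310,80,240),side=(130,250,400,560)).items():
  c=bot.camera(n);o.append(cv2.resize(c['color'][a:b,e:f,::-1],None,fx=2.5,fy=2.5,interpolation=2))
cv2.imwrite('pics/s9.png',np.hstack(o))
E
```

```text
t 38.7 tcp [0.5232 0.4252 0.1436] tilt 0.0003 turn_z -0.0009 shift after turn [ 1.5 -0.1 58.6] now [ 1.5 -0.1 58.6] F [ 0.1  0.2 -1.3] gap 0.0532
```

View pics/s9.png

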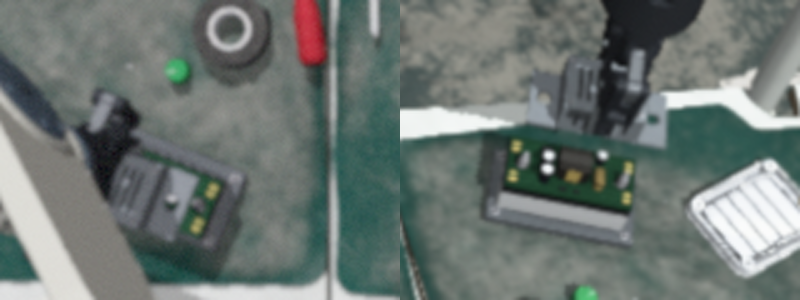

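Emit:
{"api": "jog_arm", "payload": {
  "plan": [
    [[0,0,0],[1.4,0,15],50],
    [[0,0,0],[0,0,20],50],
    [[0,0,0],[0,0,17],50],
    [[0,0,0],[0,0,7],50],
    [[0,0,0],[0,0,0],50],
    [[0,0,0],[0,0,0],50],
    [[0,0,0],[0,0,0],50],
    [[0,0,0],[0,0,0],50],
    [[0,0,0],[0,0,0],50]
  ]
}}

```text
time_s: 39.55
tcp_pos: [0.5243, 0.428, 0.0855]
tool_rot: [-2.608, -1.751, -0.003]
force: [0.1, 0.9, -0.5]
finger_gap: 0.0532
```

```bash
python3 go.py jig .053;  python3 - <<'E'
from meas import *
s=np.load("side.npy",allow_pickle=True).item()
p=plane(s,[[400+a/2.5,130+b/2.5] for a,b in((142,102),(254,119))],.1406);print(p.round(4),p.mean(0))
E
```

```text
t 39.55 tcp [0.5243 0.428  0.0855] tilt 0.0017 turn_z -0.0 shift after turn [-1.4 -0.1 32.5] now [-1.5 -0.1 32.5] F [ 0.1  0.9 -0.5] gap 0.0532
[[0.5112 0.3812 0.1406]
 [0.541  0.4679 0.1406]] [0.52607266 0.42458678 0.1406    ]
```

Emit:
{"api": "jog_arm", "payload": {
  "plan": [
    [[0,0,0],[-1.3,0,3],50],
    [[0,0,0],[0,0,4],50],
    [[0,0,0],[0,0,4],50],
    [[0,0,0],[0,0,4],50],
    [[0,0,0],[0,0,4],50],
    [[0,0,0],[0,0,4],50],
    [[0,0,0],[0,0,0],50],
    [[0,0,0],[0,0,0],50],
    [[0,0,0],[0,0,0],50]
  ]
}}

```text
time_s: 40.3
tcp_pos: [0.5233, 0.4264, 0.0614]
tool_rot: [-2.608, -1.752, -0.0]
force: [0.1, 0.5, -1.1]
finger_gap: 0.0533
```

```bash
python3 go.py jig .053
```

```text
t 40.3 tcp [0.5233 0.4264 0.0614] tilt 0.0 turn_z 0.0 shift after turn [0.4 0.2 8.4] now [0.4 0.2 8.4] F [ 0.1  0.5 -1.1] gap 0.0533
```

Emit:
{"api": "jog_arm", "payload": {
  "plan": [
    [[0,0,0],[0.3,0.2,3],50],
    [[0,0,0],[0,0,2.5],50],
    [[0,0,0],[0,0,1.5],50],
    [[0,0,0],[0,0,1],50],
    [[0,0,0],[0,0,0.8],50],
    [[0,0,0],[0,0,0],50],
    [[0,0,0],[0,0,0],50],
    [[0,0,0],[0,0,0],50]
  ]
}}

```text
time_s: 40.97
tcp_pos: [0.5234, 0.4265, 0.0533]
tool_rot: [2.608, 1.751, -0.0]
force: [-1.7, -2.0, 6.1]
finger_gap: 0.0536
```

```bash
python3 go.py jig .053
```

```text
t 40.97 tcp [0.5234 0.4265 0.0533] tilt 0.0002 turn_z 0.0 shift after turn [0.3 0.2 0.3] now [0.3 0.2 0.3] F [-1.7 -2.   6.1] gap 0.0536
```

Contact at 6 N at the expected height; release.

Emit:
{"api": "jog_arm", "payload": {
  "plan": [
    [[0,0,0],[0,0,0],54],
    [[0,0,0],[0,0,0],60],
    [[0,0,0],[0,0,0],68],
    [[0,0,0],[0,0,0],74],
    [[0,0,0],[0,0,0],74],
    [[0,0,0],[0,0,0],74],
    [[0,0,0],[0,0,0],74]
  ]
}}

```text
time_s: 41.55
tcp_pos: [0.5236, 0.4265, 0.0525]
tool_rot: [-2.608, -1.751, 0.0]
force: [0.2, 0.3, -0.2]
finger_gap: 0.0742
```

Emit:
{"api": "jog_arm", "payload": {
  "plan": [
    [[0,0,0],[0,0,-6],74],
    [[0,0,0],[0,0,-20],74],
    [[0,0,0],[0,0,-32],74],
    [[0,0,0],[0,0,-32],74],
    [[0,0,0],[0,0,-32],74],
    [[0,0,0],[0,0,-32],74],
    [[0,0,0],[0,-30,0],74],
    [[0,0,0],[0,-30,0],74],
    [[0,0,0],[0,-30,0],74],
    [[0,0,0],[0,0,0],74]
  ]
}}

```text
time_s: 42.38
tcp_pos: [0.4361, 0.462, 0.2073]
tool_rot: [-2.605, -1.753, 0.002]
force: [0.2, -0.0, -0.3]
finger_gap: 0.0741
```

Emit:
{"api": "jog_arm", "payload": {
  "plan": [
    [[0,0,0],[0,0,0],74],
    [[0,0,0],[0,0,0],74],
    [[0,0,0],[0,0,0],74],
    [[0,0,0],[0,0,0],74],
    [[0,0,0],[0,0,0],74],
    [[0,0,0],[0,0,0],74]
  ]
}}

```text
time_s: 42.88
tcp_pos: [0.4409, 0.4602, 0.2064]
tool_rot: [2.609, 1.75, -0.0]
force: [-0.2, 0.7, 1.1]
finger_gap: 0.0739
```

```bash
python3 go.py jig
python3 - <<'E'
from meas import *
c=bot.camera("side");P=cloud(c)
cv2.imwrite("pics/s10.png",cv2.resize(c["color"][130:260,410:550,::-1],None,fx=4,fy=4,interpolation=2))
m=(P[...,2]>.068)&(P[...,2]<.09)&(abs(P[...,1]-.4267)<.06)&(abs(P[...,0]-.5237)<.07)
A=P[m];print(len(A),A.mean(0),*fit(A[:,:2]))
E
```

```text
t 42.88 tcp [0.4409 0.4602 0.2064] tilt 0.0002 turn_z -0.0009 shift after turn [ 0.3 89.4  0. ] now [ 0.4 89.4 -0. ] F [-0.2  0.7  1.1] gap 0.0739
726 [0.52513341 0.42376433 0.07727374] [0.5251 0.4238] yaw -0.4365 rect [array([522.9, 425. ]), array([66.4, 57.6]), np.float64(68.4)]
```

View pics/s10.png

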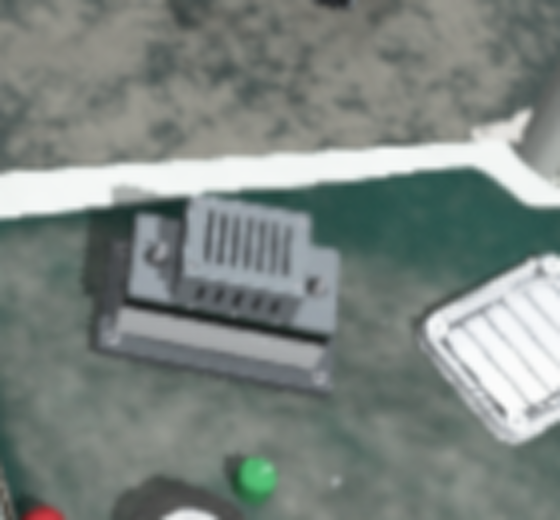

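The side view shows the cover flat on the stack. Both pin noses come through its tab holes at about (157,248) and (315,285), and the hood top averages 77.3 mm against 77 expected. The gripper is clear, so I'm handing in.

```bash
python3 -c "
from workcell import bot
print(bot.job_done())"
```

```text
the job is handed in; nothing more can be done
None
```

I stacked all four parts over the jig pins in the order asked (heat sink, frame, board, cover). Each was lowered until it touched the one below, then released. I handed the job in at about 43 s of the 128 s allowed; the hand-in gave no verdict.

**Last checks:**
- **Cover:** the side camera put the top of its hood at 77.3 mm above the bench, where 77 mm is right. The outline's centre was within about 2 mm of the jig centre found from the pins, and its long side lay along the jig. A looser fit to the same points gave a yaw 0.05 rad off; that fit includes some of the hood's side walls. The last picture shows both pin tips through the cover's holes.
- **Robot:** the gripper is open and clear of the stack, with only sensor noise left in the force reading.
- **Heat sink:** the tilt fit on it gave about 0.03 rad, within the limit and close to the depth noise. I did not fit tilt for the other parts.

**What failed or disagreed:**
- **Frame grasp:** the first two tries closed above the frame, because the arm had not settled and the fingertips sit higher when open. The third try held.
- **Cameras:** the top and side cameras differed by about 4 mm in x. I corrected the jig position by about 3 mm from the side forces (up to 9 N) felt while lowering the first two parts.

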